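# Lock the shoulder armour on its work stand with the linch pin

## Robot

A 7-joint arm with a two-finger parallel gripper is mounted at the origin on the work surface. World frame = base frame: x ahead of the robot, y to its left, z up, the work surface at z = 0. Lengths are in m, angles in rad, forces in N, time in s.
With the tool pointing down it reaches from about 0.425 to 0.95 m from the base axis. Payload 4.7 kg.
Tool frame: the origin (TCP) lies between the finger pads; the fingertips stand 25 mm ahead of it and the grasp point (between the pads) lies 6 mm ahead of it; x points along the fingers, z is the direction in which the jaws open and shut, and the axes are right-handed (so a half turn about x gives the same grasp; the last joint's range is limited). The gripper opens to 85 mm and grips with 20 to 120 N. Pads are 22 mm wide; open, the fingers measure 114 mm over their backs; the gripper's body (76 mm by 85 mm) begins 54 mm behind the grasp point. The pads swing forward as they close: fully open they stand 13 mm farther back than shut.
Start: joints at [1.269, 0.469, -0.049, 1.532, 0.024, 1.141, -0.082], TCP at [0.182, -0.65, 0.232] pointing down, gripper open.
Joint ranges: [-2.59, 2.59], [-0.33, 1.99], [-1.39, 1.29], [0.1, 2.45], [-1.04, 4.18], [0.21, 1.99], [-2.66, 2.66]. Speed limits (rad/s): [2.57, 2.57, 3.14, 3.14, 3.14, 3.14, 3.14].

## Interface

Orientations are given as a 3x3 rotation matrix whose columns are the frame's x, y, z axes.
In Python, from rig import * gives the robot as it stands. Calls block until the motion is done:
- movep(position, orientation): joint-space move of the TCP to a pose.
- move_l(position, attitude=None, feed=0.15, until_force=None): straight line of the TCP; attitude=None keeps the orientation; feed is the mean speed in m/s. With until_force (N) it stops when the force on the tool has changed by that much, and returns True; else False.
- move_joints(angles): joint-space move.
- command_gripper(opening, newtons=None): finger opening in m; newtons is the grip in N (None keeps the last); returns when the fingers have stopped.
- sleep(seconds).
- inverse_kinematics(position, orientation): joint angles nearest the present ones, or None.
- sense(): the state.
- camera(name): name is "scene" or "top"; returns (picture, depth): 400x640x3 uint8, red, green, blue; 400x640 float32, m along the optical axis (not along the pixel's ray), 0 where there is no reading.
- camera_params(name): a dict with "K" (3x3 intrinsics, pixels), "position" and "rotation" of the camera in the world. Camera axes: x right, y down, z forward; pixel columns grow to the right and rows downward; lengths in m; the calibration is good to about 2 mm. A picture is of the moment at which its call begins. camera_params takes no time and is no camera call.
A pose or a line that the arm cannot do raises Unreachable and nothing moves.
- finish_job(): hands the job in, once; it reports no verdict.
The state is a dict: "time_s": time; "joint_pos": joint angles; "qd": joint speeds; "joint_efforts": joint torques, N m; "position": TCP position; "tcp_rot": TCP orientation; "wrist_force": force on the tool from outside, world axes, zero at the start; "ft_torque": the same for the moment, N m; "finger_gap": finger opening in m.
Only numpy, scipy, OpenCV 4.12 (cv2) and the standard library are available. Lean on these libraries where they do the work, as an engineer would, in place of code of your own. Each camera call takes 0.05 s, during which the arm holds its last target. There are 200 camera calls.

## Task

On the craft table, the grey foam shoulder piece sits on the stand's square bar but is not pinned yet. Push it further on along the bar (away from the bar's free end) until its linch pin drops into the bar's hidden hole, press the pin fully home, then flip the sprung wire ring down over the bar's free end until it snaps past the pin's lower end and stays there. Let go and leave the other things on the table alone.

Things in the scene. Friction and masses are not known exactly. Their poses are not given: they have to be found in the camera images.
- stand: Dark steel work stand fixed to the table: base plate 200 x 130 x 12 mm (x -30 to +170 mm), 30 mm square post 155 mm high (x +127 to +157 mm) carrying a level 20 mm square bar, centre line 140 mm above the table. Origin on the table under the nominal place of the bar's cross hole; x along the bar from its free end (36 mm before the hole) towards the post, z up.
- hub (a joint): How far (m) the hub, with plate, shoulder piece and pin, is pushed on along the bar (stand +x). Pin axis at stand x = -0.032 + this. Starts at 0.004 to 0.020, range 0 to 0.045. Slides stiffly (about 3 N), stays where left. The hidden hole is met between 0.026 and 0.038: the pin drops in by its weight and the hub stops dead (2 mm play each way).
- hub_mid (a point): Point on the bar's centre line and the pin's axis, inside the hub. The hub is a 30 mm square dark steel tube on the bar, from 20 mm before to 25 mm behind this point along stand x; on its +y side a 12 mm wide spring housing stands out to 24 mm from the middle.
- plate_face (a point): Middle of the flat front face (looking to stand -x) of the aluminium plate on the hub: 180 mm wide (stand y), 50 mm high, 8 mm thick, 25 mm behind the pin's axis, 140 mm above the table. Push it at its outer parts, beside the ring (over 37 mm from the middle). Behind it the faceted grey foam shoulder piece: 62 mm deep, 180 mm wide, top 25 mm above the bar's centre line.
- pin (a joint): How far (m) the pin has gone down in the hub. About 0 at the start: its tip rests on the bar. At about 0.012 it has dropped into the bar's hole and sits on a spring detent; pressing with about 10 N takes it past the detent (at about 0.022); at 0.046 it is home, its head on the hub.
- pin_head (a point): Centre of the flat top of the upright pin's steel head (26 mm across, 18 mm high), 220 mm above the table at the start, 174 mm when home. The pin is 14 mm thick, its rounded lower end 70 mm below this point; when home it stands out 21 mm below the hub.
- ring (a joint): Angle (rad) of the wire ring about its hinge. 0: sticks out level to stand -x, over the bar's free end; pi/2: hangs straight down. A spring pulls it back to about 0.13 (1.5 N at the ring's end when down). From about 1.4 it must stretch over the pin's lower end (about 6 N more at the ring's end); past about 1.6 it snaps behind it and, let go, stays at 1.65; limit 1.92. Blocked by hub and bar until the pin is home.
- ring_end (a point): Middle of the cross wire at the ring's far end, 59 mm from the hinge, which runs through the pin's head 9 mm below its top, along stand y. A loop of 6 mm steel wire: two legs 34 mm either side of the pin's axis pass beside the hub, this 44 mm cross wire goes round the bar's free end and under it. On the stand's -y side an 8 mm thick thumb tab stands out sideways, 53 mm from the hinge, to 80 mm from the pin's axis.
- tape: Bystander: roll of masking tape, 84 mm across, 24 mm high, lying flat beside the stand; origin at its underside.
- knife: Bystander: grey utility knife, 190 mm long, 20 mm high, lying beside the stand; origin at its underside.
- scissors: Bystander: steel scissors with black handles, 190 mm long, lying flat; origin at its underside.
- glue_gun: Bystander: white hot-glue gun lying on its side, 150 mm long, 38 mm high; origin at its underside.
- offcut: Bystander: grey foam offcut, 140 mm long, 10 mm thick; origin at its underside.
- spare_plate: Bystander: grey foam plate 100 x 80 x 10 mm; origin at its underside.
- mug: Bystander: white mug, 80 mm across, 95 mm high; origin at its underside.

How it is judged:
By the outcome, as a careful person would: the job done as asked, in the order asked, and still so for the second after the job is handed in, with the robot touching nothing.
It also fails if it takes over 58 s, if anything falls off the work surface, if the arm or the gripper's body presses on something with over 40 N, if the wrist force passes 120 N, or if a joint passes its speed limit or range.

## Working session

There is one attempt and no reset: what is moved stays moved. The work goes in short steps, each a Python script; the robot and the scene stay as the last script left them, time stands still between calls to the robot, and variables do not carry over. Pictures are saved under pics/ and viewed, about 8 in all and at most 12, crops included, and the job is handed in when it is done.

```bash
mkdir -p pics
python3 - <<'E'
from rig import *
import cv2,numpy as np
for n in("scene","top"):
    p,d=camera(n); cv2.imwrite(f"pics/{n}0.png",p[:,:,::-1]); np.save(f"pics/{n}0.npy",d)
    c=camera_params(n); print(n,c)
s=sense();print(s["time_s"],s["position"],s["tcp_rot"],s["wrist_force"])
E
```

```text
scene {'K': array([[469.12677939,   0.        , 316.2507506 ],
       [  0.        , 469.12677939, 199.65613135],
       [  0.        ,   0.        ,   1.        ]]), 'position': array([1.34091606, 0.36789678, 0.99291169]), 'rotation': array([[-0.40793479,  0.62651366, -0.6641309 ],
       [ 0.91300377,  0.28283308, -0.29398906],
       [ 0.00365003, -0.72628237, -0.68738678]])}
top {'K': array([[434.26024942,   0.        , 314.34945334],
       [  0.        , 434.26024942, 203.66766451],
       [  0.        ,   0.        ,   1.        ]]), 'position': array([ 0.42877091, -0.01170908,  1.27177685]), 'rotation': array([[ 4.51017046e-04, -9.96868529e-01,  7.90754852e-02],
       [-9.99968824e-01, -1.07297682e-03, -7.82307996e-03],
       [ 7.88342837e-03, -7.90694916e-02, -9.96837934e-01]])}
0.1 [ 0.1817375  -0.64955663  0.23056283] [[-5.09329222e-04  9.63005528e-01  2.69481155e-01]
 [ 1.63520527e-03  2.69481632e-01 -9.63004141e-01]
 [-9.99998533e-01 -4.98291447e-05 -1.71196659e-03]] [-0.50887441 -0.06595835  0.30230742]
```

View pics/scene0.png

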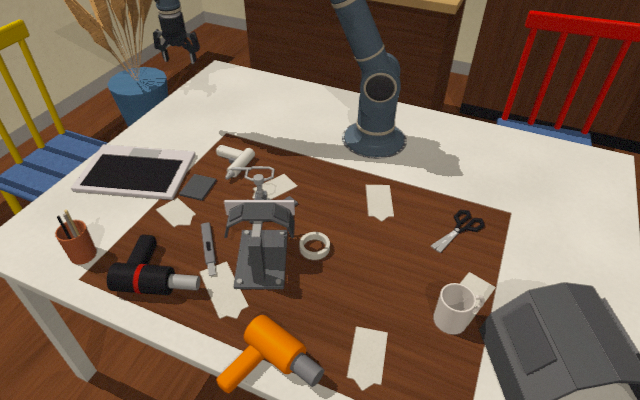

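View pics/top0.png

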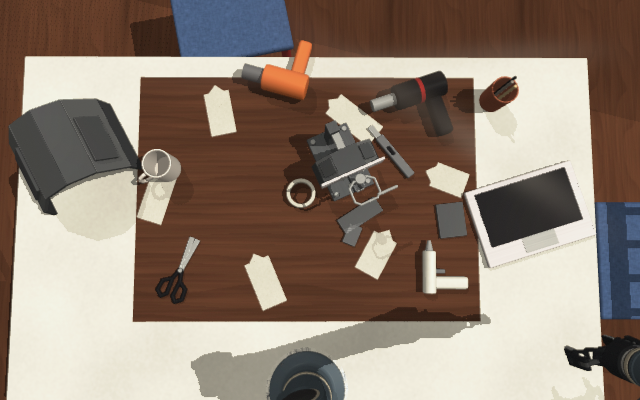

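The scene view shows the stand at about (260,235) with the ring toward the robot. In the top view the pin head is near (361,180), the white plate edge runs from about (322,198) to (384,160), the tape is at (300,193) and the knife at (390,150). Next I'll zoom in and deproject these points.

```bash
cat > h.py <<'E'
import numpy as np,cv2
from rig import *
def world(n,d,uv):
    c=camera_params(n);K=c["K"];u,v=np.moveaxis(np.asarray(uv,float),-1,0)
    z=d[np.round(v).astype(int),np.round(u).astype(int)]
    p=np.stack([(u-K[0,2])/K[0,0]*z,(v-K[1,2])/K[1,1]*z,z],-1)
    return p@np.asarray(c["rotation"]).T+c["position"]
def cloud(n,d):
    u,v=np.meshgrid(np.arange(640),np.arange(400));return world(n,d,np.stack([u,v],-1))
def proj(n,P):
    c=camera_params(n);q=(np.asarray(P)-c["position"])@np.asarray(c["rotation"])@c["K"].T
    return q[...,:2]/q[...,2:]
E
python3 - <<'E'
from h import *
a=cv2.imread("pics/top0.png")[110:230,270:430]; b=cv2.imread("pics/scene0.png")[150:300,190:350]
cv2.imwrite("pics/zt.png",cv2.resize(a,None,fx=5,fy=5,interpolation=cv2.INTER_CUBIC))
d=np.load("pics/top0.npy");W=cloud("top",d)
roi=np.zeros((400,640),bool);roi[110:230,290:420]=1
for lo,hi in((.158,.170),(.205,.235),(.145,.158),(.008,.016)):
    m=roi&(W[...,2]>lo)&(W[...,2]<hi)&(d>0);P=W[m]
    print(lo,len(P),P.mean(0)); print(" rect",cv2.minAreaRect(P[:,:2].astype(np.float32)*1000))
m=roi&(W[...,2]>.205)&(d>0);print(np.c_[np.argwhere(m),W[m].round(3)][::3])
E
```

```text
0.158 1225 [ 0.62728182 -0.10772385  0.16438792]
 rect ((633.7763061523438, -123.00706481933594), (154.21939086914062, 167.2788543701172), 81.05642700195312)
0.205 295 [ 0.55760562 -0.14961833  0.21222305]
 rect ((562.00048828125, -158.3751678466797), (73.09210205078125, 113.42961120605469), 28.42307472229004)
0.145 695 [ 0.64459067 -0.0958329   0.15239395]
 rect ((633.071044921875, -95.37982177734375), (176.15306091308594, 158.9099884033203), 59.77055358886719)
0.008 1883 [ 0.61518084 -0.1314241   0.01172351]
 rect ((631.6775512695312, -138.184326171875), (353.1393737792969, 375.7308349609375), 0.14566096663475037)
[[ 1.73e+02  3.60e+02  5.88e-01 -1.32e-01  2.20e-01]
 [ 1.74e+02  3.59e+02  5.85e-01 -1.29e-01  2.20e-01]
 [ 1.74e+02  3.62e+02  5.86e-01 -1.37e-01  2.17e-01]
 [ 1.75e+02  3.57e+02  5.83e-01 -1.25e-01  2.17e-01]
 [ 1.75e+02  3.60e+02  5.83e-01 -1.32e-01  2.17e-01]
 [ 1.75e+02  3.63e+02  5.83e-01 -1.39e-01  2.19e-01]
 [ 1.75e+02  3.66e+02  5.83e-01 -1.47e-01  2.17e-01]
 [ 1.75e+02  3.69e+02  5.84e-01 -1.55e-01  2.09e-01]
 [ 1.76e+02  3.58e+02  5.80e-01 -1.27e-01  2.20e-01]
[... 4071 characters left out ...]
 2.08e-01]
 [ 1.97e+02  3.54e+02  5.30e-01 -1.18e-01  2.06e-01]
 [ 1.98e+02  3.53e+02  5.27e-01 -1.15e-01  2.08e-01]
 [ 1.98e+02  3.74e+02  5.27e-01 -1.67e-01  2.07e-01]
 [ 1.99e+02  3.72e+02  5.25e-01 -1.62e-01  2.10e-01]
 [ 2.00e+02  3.69e+02  5.22e-01 -1.55e-01  2.07e-01]
 [ 2.01e+02  3.54e+02  5.20e-01 -1.18e-01  2.06e-01]
 [ 2.01e+02  3.67e+02  5.20e-01 -1.50e-01  2.07e-01]
 [ 2.02e+02  3.56e+02  5.17e-01 -1.22e-01  2.09e-01]
 [ 2.02e+02  3.67e+02  5.18e-01 -1.50e-01  2.06e-01]
 [ 2.03e+02  3.59e+02  5.15e-01 -1.30e-01  2.11e-01]
 [ 2.03e+02  3.62e+02  5.15e-01 -1.38e-01  2.05e-01]
 [ 2.03e+02  3.65e+02  5.15e-01 -1.45e-01  2.07e-01]
 [ 2.04e+02  3.62e+02  5.13e-01 -1.37e-01  2.06e-01]]
```

View pics/zt.png

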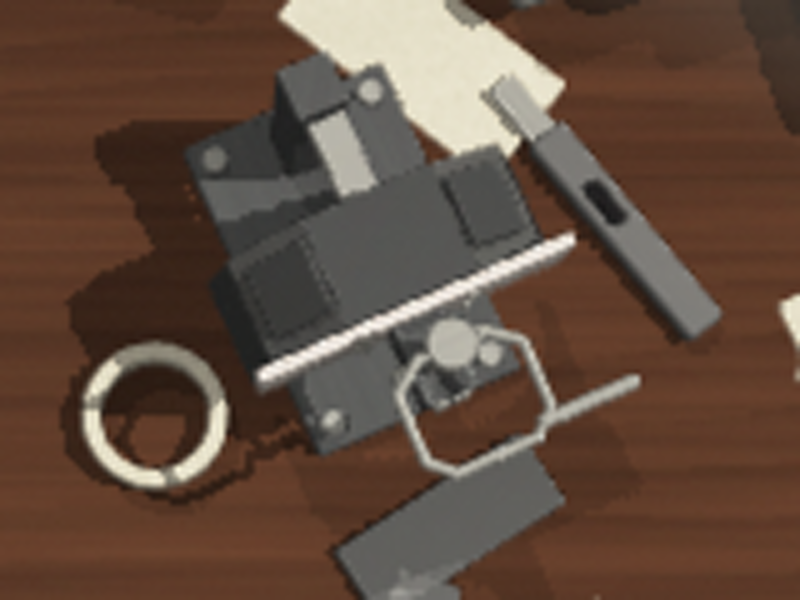

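The pin head is at about (360.6,178.4) px, which gives (0.575,-0.133,0.22) and matches the expected 220 mm height. The ring and tab point toward the robot, to the lower right. I'll refine yaw from the plate's top edge and push it at stand y=+70 mm, where there is no tab.

Run:
```python
from h import *
im=cv2.imread("pics/top0.png");d=np.load("pics/top0.npy");W=cloud("top",d)
m=np.zeros((400,640),bool);m[150:195,315:395]=1
m&=(im.min(2)>150)&(W[...,2]>.15)&(W[...,2]<.18)
P=W[m];vx,vy,cx,cy=cv2.fitLine(P[:,:2].astype(np.float32),cv2.DIST_HUBER,0,.001,.001).ravel()
if vy<0:vx,vy=-vx,-vy
sy=np.array([vx,vy]);sx=np.array([vy,-vx]);yaw=np.arctan2(sx[1],sx[0])
t=(P[:,:2])@sy;c=P[:,:2].mean(0)
mid=(np.percentile(t,1)+np.percentile(t,99))/2
h=np.zeros((400,640),bool);h[165:190,345:372]=1
h&=(W[...,2]>.213);H=W[h]
H=H[np.linalg.norm(H[:,:2]-[.575,-.133],axis=1)<.016]
hc=H[:,:2].mean(0)
print(len(P),P[:,2].mean(),"yaw",np.degrees(yaw),"plate c",c,"len",np.ptp(t),"midy",mid,"head",hc,H[:,2].mean(),len(H),"head y",hc@sy,"plate-head x",(c-hc)@sx)
```

```text
177 0.1648139343257448 yaw 23.909872 plate c [ 0.60188213 -0.12114205] len 0.17577399458472964 midy -0.35344626576876165 head [ 0.57483338 -0.13175588] 0.21909071405811864 93 head y -0.35342860504698004 plate-head x 0.029029310530562194
```

The measurements agree with the given sizes: plate-to-head is 29.0 mm (25+4 expected), the lateral middles agree, and the heights fit. Now the push.

```bash
cat >> h.py <<'E'
yaw=np.radians(23.9);sx=np.array([np.cos(yaw),np.sin(yaw),0]);sy=np.array([-np.sin(yaw),np.cos(yaw),0]);zz=np.array([0,0,1.])
R=np.column_stack([-zz,np.cross(sx,-zz),sx])   # fingers down, jaws along stand x
if np.linalg.det(R)<0: raise SystemExit("R")
HEAD0=np.array([.5748,-.1318,0])
def tip(x,y,z,head=HEAD0): # TCP for fingertips at stand offset (x,y) from pin axis, height z
    return head+x*sx+y*sy+(z+.025)*zz
def st(*a):
    s=sense();print(*a,round(s["time_s"],2),"tip rel head0",np.round([(s["position"]-HEAD0)@sx,(s["position"]-HEAD0)@sy,s["position"][2]-.025],4),"F",np.round([s["wrist_force"]@sx,s["wrist_force"]@sy,s["wrist_force"][2]],1),"gap",round(s["finger_gap"],4))
E
python3 - <<'E'
from h import *
command_gripper(0)
# reachability of all later poses, either sign of the jaw axis
for nm,Q in(("R",R),("Rflip",R@np.diag([1,-1,-1]))):
    for p in(tip(-.005,.07,.147),tip(.03,.07,.147),tip(.02,0,.17),tip(-.03,-.065,.15),tip(.03,-.065,.1)):
        q=inverse_kinematics(p,Q);print(nm,None if q is None else np.round(q,2))
Q=R
movep(tip(-.008,.07,.27),R);st("above")
move_l(tip(-.008,.07,.147),feed=.15);st("down")
r=move_l(tip(.055,.07,.147),feed=.025,until_force=14);st("push",r)
p,d=camera("top");cv2.imwrite("pics/top1.png",p[:,:,::-1]);np.save("pics/top1.npy",d)
W=cloud("top",d);h=(W[...,2]>.195)&(W[...,2]<.225)&(abs((W-HEAD0)@sy)<.008)&((W-HEAD0)@sx>-.015)&((W-HEAD0)@sx<.05)
H=W[h];print(len(H),np.median(H,0),((H-HEAD0)@sx).mean())
E
```

```text
R [ 0.61  0.41 -0.71  1.88  0.32  0.97  0.17]
R [ 0.57  0.46 -0.72  1.81  0.36  1.    0.12]
R [ 0.65  0.48 -0.71  1.72  0.35  1.07  0.25]
R [ 0.76  0.5  -0.67  1.73  0.35  1.03  0.38]
R [ 0.67  0.63 -0.68  1.66  0.45  1.01  0.26]
Rflip [-0.76  0.53  1.12  1.95 -0.57  1.02 -2.11]
Rflip [-0.75  0.59  1.12  1.88 -0.61  1.06 -2.11]
Rflip [ 0.23  0.39 -0.12  1.74  0.05  1.01 -2.64]
Rflip [ 0.29  0.41 -0.03  1.76  0.01  0.97 -2.47]
Rflip [ 0.21  0.53  0.01  1.69 -0.    0.92 -2.51]
above 3.29 tip rel head0 [-0.0086  0.0686  0.2697] F [ 0.3 -0.1 -1.6] gap 0.0001
down 4.26 tip rel head0 [-0.0073  0.0698  0.1479] F [ 0.4 -0.2  0. ] gap 0.0001
push False 6.92 tip rel head0 [0.0549 0.07   0.147 ] F [-0.4  0.   0. ] gap -0.0003
0 [nan nan nan] nan
  return _methods._mean(a, axis=axis, dtype=dtype,
  ret = um.true_divide(
<stdin>:13: RuntimeWarning: Mean of empty slice.
  ret = ret.dtype.type(ret / rcount)
```

Run:
```python
from h import *
p,d=camera("scene")
a=cv2.resize(cv2.imread("pics/top1.png")[110:230,270:430],None,fx=3.5,fy=3.5,interpolation=cv2.INTER_CUBIC)
b=cv2.resize(np.ascontiguousarray(p[110:310,190:330,::-1]),(294,420),interpolation=cv2.INTER_CUBIC)
cv2.imwrite("pics/c1.png",np.hstack([a[:420],cv2.resize(b,(230,420))]))
```

```text
(no output)
```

View pics/c1.png

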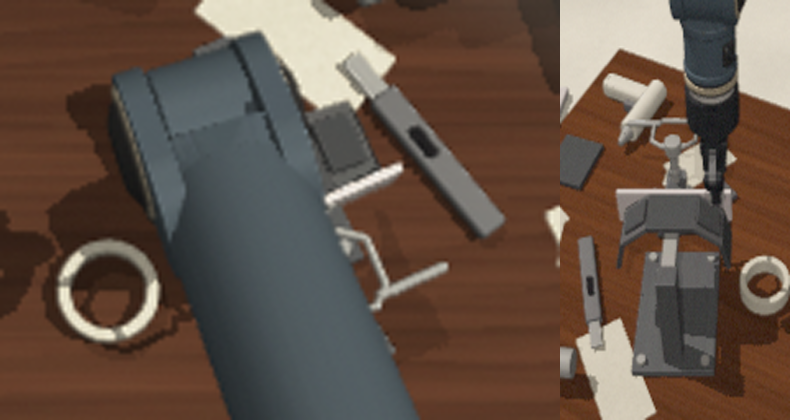

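Run:
```python
from h import *
st("now")
p,d=camera("scene");W=cloud("scene",d)
print("tip px",proj("scene",tip(.055,.07,.147)))
L=np.stack([(W-HEAD0)@sx,(W-HEAD0)@sy,W[...,2]],-1)
k=(abs(L[...,1])<.1)&(L[...,0]>-.1)&(L[...,0]<.1)&(L[...,2]>.1)&(d>0)
for nm,s in(("head",k&(abs(L[...,1])<.012)&(L[...,2]>.19)),("plate top -y",k&(L[...,1]<-.05)&(L[...,2]>.155)&(L[...,2]<.175)&(p.min(2)>120)),("plate top +y",k&(L[...,1]>.02)&(L[...,2]>.155)&(L[...,2]<.175)&(p.min(2)>120)),("dark +y",k&(L[...,1]>.05)&(L[...,2]>.12)&(L[...,2]<.2)&(p.max(2)<50))):
    q=L[s];print(nm,len(q),np.round(q.mean(0),4),np.round(q.min(0),3),np.round(q.max(0),3))
cv2.imwrite("pics/c2.png",cv2.resize(np.ascontiguousarray(p[150:250,205:315,::-1]),None,fx=6,fy=6,interpolation=cv2.INTER_CUBIC))
```

```text
now 7.03 tip rel head0 [0.0549 0.07   0.147 ] F [-0.4 -0.3  0.2] gap -0.0001
tip px [285.69354109 204.83987953]
head 134 [-0.0078  0.0003  0.21  ] [-0.064 -0.012  0.19 ] [0.016 0.012 0.221]
plate top -y 61 [ 0.0323 -0.0695  0.1609] [ 0.026 -0.089  0.156] [ 0.037 -0.051  0.167]
plate top +y 51 [0.0319 0.0484 0.163 ] [0.026 0.02  0.158] [0.038 0.087 0.167]
dark +y 73 [0.0714 0.0747 0.1559] [0.043 0.057 0.12 ] [0.098 0.083 0.2  ]
```

View pics/c2.png

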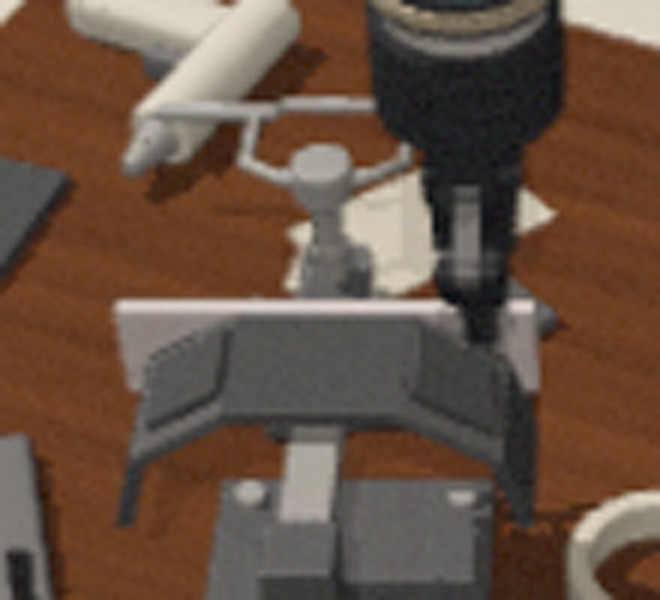

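The tip is behind the plate, at crop (480,340), over the sloping foam, and the plate looks unmoved. I'll compare with the first scene depth image, lift, and retry in small logged steps.

Run:
```python
from h import *
def stat(n,p,d):
    L=cloud(n,d)-HEAD0;L=np.stack([L@sx,L@sy,L[...,2]],-1)
    s=(d>0)&(L[...,1]<-.04)&(L[...,1]>-.095)&(L[...,0]>0)&(L[...,0]<.08)&(L[...,2]>.155)&(L[...,2]<.175)&(p.min(2)>120)
    return s.sum(),np.round(L[s].mean(0),4)
d0=np.load("pics/scene0.npy");print("before",stat("scene",cv2.imread("pics/scene0.png"),d0))
p,d=camera("scene");print("after",stat("scene",p,d))
move_l(tip(.055,.07,.23),feed=.15);st("up")
move_l(tip(-.008,.07,.23),feed=.15)
move_l(tip(-.008,.07,.143),feed=.15);st("down")
for x in np.arange(.0,.03,.004):
    r=move_l(tip(x,.07,.143),feed=.025,until_force=14);p,d=camera("scene");st(x,r,stat("scene",p,d))
    if r: break
```

```text
before (np.int64(74), array([ 0.0322, -0.0654,  0.1612]))
after (np.int64(76), array([ 0.0319, -0.0654,  0.1607]))
up 7.83 tip rel head0 [0.0544 0.0701 0.2292] F [ 0.2 -0.2 -1.6] gap 0.0001
down 9.12 tip rel head0 [-0.007   0.0701  0.1436] F [ 0.5  0.  -0.4] gap -0.0001
0.0 False (np.int64(72), array([ 0.0319, -0.0649,  0.161 ])) 9.64 tip rel head0 [-0.      0.0699  0.1431] F [-0.1 -0.6  0. ] gap 0.0002
0.004 False (np.int64(72), array([ 0.032 , -0.0651,  0.1611])) 10.0 tip rel head0 [0.004  0.0701 0.1429] F [ 0.1 -0.6  0.7] gap -0.0002
0.008 False (np.int64(73), array([ 0.0318, -0.0648,  0.1608])) 10.36 tip rel head0 [0.0081 0.0701 0.143 ] F [ 0.1 -0.3  0.7] gap -0.0003
0.012 False (np.int64(72), array([ 0.0322, -0.066 ,  0.1613])) 10.72 tip rel head0 [0.0121 0.0701 0.143 ] F [-0.2 -0.1  0.5] gap -0.0002
0.016 False (np.int64(74), array([ 0.0324, -0.0655,  0.1612])) 11.07 tip rel head0 [0.0161 0.07   0.143 ] F [ 0.7 -0.5  0.5] gap -0.0001
0.02 False (np.int64(71), array([ 0.0321, -0.0651,  0.1613])) 11.43 tip rel head0 [0.0201 0.0701 0.143 ] F [ 0.1 -0.5  0.1] gap 0.0
0.024 False (np.int64(67), array([ 0.0319, -0.0653,  0.1615])) 11.79 tip rel head0 [0.0241 0.07   0.143 ] F [-0.5  0.1 -0.5] gap -0.0001
0.028 False (np.int64(73), array([ 0.0317, -0.0657,  0.1608])) 12.15 tip rel head0 [0.0281 0.0701 0.143 ] F [-0.1 -0.9 -0.3] gap -0.0002
```

No contact at tip height 143 mm, so I'll back out and push lower and further out, keeping clear of the ring.

Run:
```python
from h import *
move_l(tip(-.012,.07,.143),feed=.1)
move_l(tip(-.012,.08,.143),feed=.1)
r=move_l(tip(-.012,.08,.118),feed=.08,until_force=8);st("down",r)
for x in np.arange(.0,.04,.005):
    r=move_l(tip(x,.08,.118),feed=.025,until_force=14);st(x,r)
    if r or abs(sense()["wrist_force"]@sx)>2: break
p,d=camera("scene");cv2.imwrite("pics/c3.png",cv2.resize(np.ascontiguousarray(p[150:250,205:315,::-1]),None,fx=6,fy=6,interpolation=cv2.INTER_CUBIC))
L=cloud("scene",d)-HEAD0;L=np.stack([L@sx,L@sy,L[...,2]],-1)
s=(L[...,1]<-.04)&(L[...,1]>-.095)&(L[...,0]>0)&(L[...,0]<.08)&(L[...,2]>.155)&(L[...,2]<.175)&(p.min(2)>120);print(L[s].mean(0))
```

```text
down False 13.41 tip rel head0 [-0.0124  0.0801  0.1172] F [ 0.   0.2 -0.2] gap -0.0003
0.0 False 14.04 tip rel head0 [0.     0.0801 0.118 ] F [ 0.7  0.1 -1.3] gap -0.0001
0.005 False 14.39 tip rel head0 [0.0052 0.0801 0.118 ] F [-0.2  0.6  1. ] gap -0.0001
0.01 False 14.74 tip rel head0 [0.0102 0.0801 0.118 ] F [-0.4 -0.7  0.3] gap 0.0
0.015 False 15.09 tip rel head0 [0.0155 0.0801 0.1179] F [-1.1 -0.3 -0.3] gap -0.0
0.02 False 15.44 tip rel head0 [0.0209 0.08   0.1182] F [-0.6 -0.4  0.4] gap 0.0001
0.025 False 15.79 tip rel head0 [0.0252 0.0799 0.118 ] F [-0.8  0.1  0.4] gap -0.0001
0.03 True 16.02 tip rel head0 [0.0253 0.08   0.1174] F [-1.9  0.3  0.8] gap 0.0002
[ 0.04704769 -0.06552438  0.1614778 ]
```

View pics/c3.png

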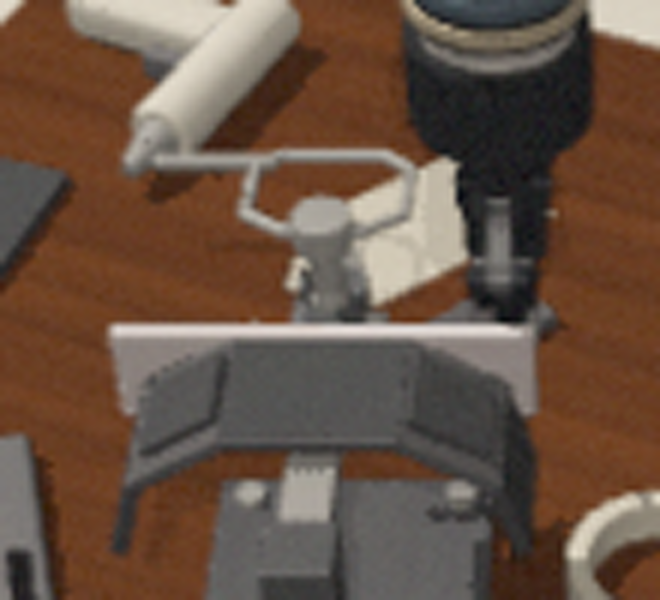

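The plate moved about 15 mm and then stopped dead, and the head looks lower. Next I'll check the head height from depth, then press.

Run:
```python
from h import *
move_l(tip(.005,.08,.118),feed=.1)
move_l(tip(.005,.08,.27),feed=.2);st("up")
movep(tip(-.13,.15,.27),R)
p,d=camera("top");cv2.imwrite("pics/top2.png",p[:,:,::-1])
W=cloud("top",d)-HEAD0;L=np.stack([W@sx,W@sy,W[...,2]],-1)
s=(abs(L[...,1])<.014)&(L[...,0]>0)&(L[...,0]<.03)&(L[...,2]>.19)&(L[...,2]<.23)
q=L[s];zt=np.median(q[:,2]);q=q[abs(q[:,2]-zt)<.005];print(len(q),"head",q.mean(0),zt)
s=(L[...,1]<-.05)&(L[...,1]>-.095)&(L[...,0]>0)&(L[...,0]<.08)&(L[...,2]>.155)&(L[...,2]<.175)&(p.min(2)>140);print("plate",L[s].mean(0))
```

```text
up 17.33 tip rel head0 [0.0044 0.0802 0.2688] F [ 0.2 -0.2 -0.1] gap -0.0004
84 head [0.01530694 0.00054133 0.20369051] 0.2036754188415385
plate [ 0.04441167 -0.06936085  0.16467134]
```

The pin has dropped (head 219→204 mm) and the head is now at +15.3 mm. Pressing the pin.

Run:
```python
from h import *
movep(tip(.0153,0,.25),R);st("above")
r=move_l(tip(.0153,0,.215),feed=.1,until_force=10);st("near",r)
r=move_l(tip(.0153,0,.165),feed=.05,until_force=35);st("press",r)
p,d=camera("scene");cv2.imwrite("pics/s4.png",cv2.resize(np.ascontiguousarray(p[150:250,205:315,::-1]),None,fx=5,fy=5,interpolation=cv2.INTER_CUBIC))
```

```text
above 18.89 tip rel head0 [0.0155 0.0012 0.2496] F [ 0.1 -0.4  0.4] gap -0.0002
near False 19.39 tip rel head0 [0.0151 0.0003 0.2154] F [ 0.2  0.  -0.2] gap 0.0001
press False 20.54 tip rel head0 [0.0154 0.     0.1649] F [ 0.4 -0.1  0.3] gap 0.0004
```

Run:
```python
from h import *
r=move_l(tip(.0153,0,.135),feed=.04,until_force=35);st("press",r)
p,d=camera("scene");cv2.imwrite("pics/s4.png",cv2.resize(np.ascontiguousarray(p[130:250,205:315,::-1]),None,fx=5,fy=5,interpolation=cv2.INTER_CUBIC))
```

```text
press True 21.11 tip rel head0 [ 1.580e-02 -1.000e-04  1.492e-01] F [-1.8  0.3  8.8] gap -0.0002
```

View pics/s4.png

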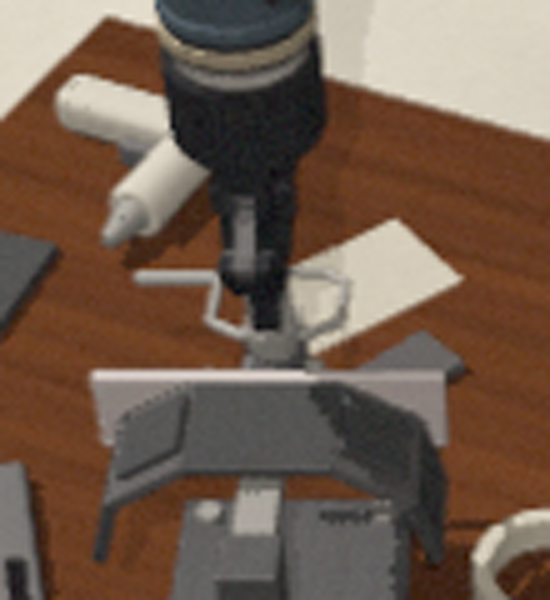

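Run:
```python
from h import *
for z in(.149,.174): print(z,proj("scene",tip(.0158,0,z)-[0,0,.025]))
move_l(tip(.0153,0,.25),feed=.15)
movep(tip(-.13,.15,.27),R);st()
for n in("top","scene"):
    p,d=camera(n);cv2.imwrite(f"pics/{n}5.png",p[:,:,::-1]);np.save(f"pics/{n}5.npy",d)
    W=cloud(n,d)-HEAD0;L=np.stack([W@sx,W@sy,W[...,2]],-1)
    s=(abs(L[...,1])<.014)&(L[...,0]>.0)&(L[...,0]<.03)&(L[...,2]>.167)&(L[...,2]<.23)
    q=L[s];zt=np.median(q[:,2]);q=q[abs(q[:,2]-zt)<.005];print(n,len(q),"head",q.mean(0),zt,np.sort(q[:,2])[[0,-1]])
    s=(L[...,1]<-.045)&(L[...,1]>-.085)&(L[...,0]<-.0)&(L[...,0]>-.09)&(L[...,2]>.12)&(L[...,2]<.22)
    q=L[s];print(" tab",len(q),np.median(q,0),q.min(0),q.max(0))
a=cv2.imread("pics/top5.png");cv2.imwrite("pics/c5.png",cv2.resize(a[130:220,310:410],None,fx=6,fy=6,interpolation=cv2.INTER_CUBIC))
```

```text
0.149 [259.99029155 200.60097006]
0.174 [259.22483853 193.5581057 ]
22.83 tip rel head0 [-0.1295  0.1489  0.2703] F [0.5 0.3 0.3] gap 0.0001
top 79 head [0.01530574 0.0002406  0.17437985] 0.1742517853547041 [0.16987118 0.17915886]
 tab 39 [-0.03689213 -0.06159526  0.1609445 ] [-0.04066473 -0.0784437   0.15703897] [-0.03304879 -0.04551353  0.16433745]
scene 65 head [ 1.74958078e-02 -3.43022238e-05  1.71886128e-01] 0.17205607016441732 [0.16717309 0.17621689]
 tab 39 [-0.03423825 -0.06251508  0.15858252] [-0.04094294 -0.07911136  0.15340833] [-0.02999488 -0.0465949   0.1630734 ]
```

View pics/c5.png

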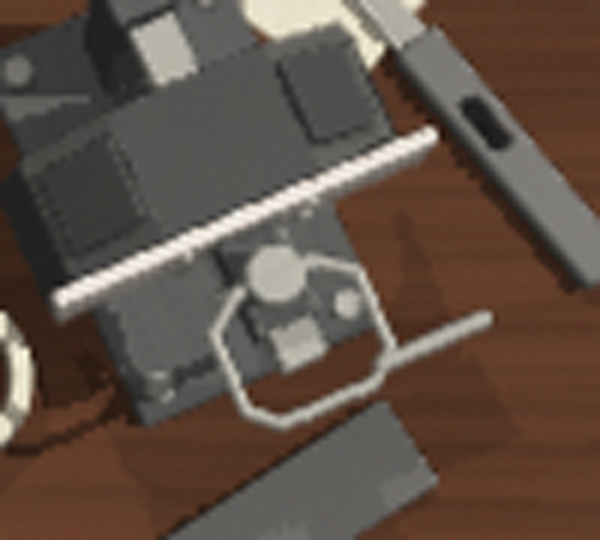

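The pin is home: head at 174 mm, and the bar's end and the ring are visible. The tab centre is at stand (-37,-62,158) mm. All the contacts show the fingertips really end about at the TCP, not 25 mm ahead, which explains the first misses. I'll account for that when I grip the tab and swing it down.

```bash
cat >> h.py <<'E'
HX=.0153
def arc(a,r=.053,dz=.008): # TCP (= real fingertips, dz below the tab's centre) for ring angle a
    return HEAD0+(HX-r*np.cos(a))*sx-.063*sy+(.165-r*np.sin(a)-dz)*zz
E
python3 - <<'E'
from h import *
for a in(.135,1.0,1.66): assert inverse_kinematics(arc(a),R) is not None
command_gripper(.03,20)
movep(arc(.135)+.06*zz,R);st("above")
r=move_l(arc(.135),feed=.12,until_force=8);st("at tab",r)
command_gripper(0,30);st("grip")
E
```

```text
above 24.31 tip rel head0 [-0.0369 -0.0617  0.1855] F [0.4 0.  0.2] gap 0.0298
at tab False 24.96 tip rel head0 [-0.0368 -0.0629  0.1255] F [ 0.4  0.3 -0.6] gap 0.0299
grip 25.28 tip rel head0 [-0.0378 -0.0633  0.1251] F [-3.3 -0.6  1. ] gap 0.0064
```

Run:
```python
from h import *
for a in np.r_[np.arange(.3,1.4,.15),1.4,1.5,1.58,1.63,1.66]:
    r=move_l(arc(a),feed=.05,until_force=30);st(round(a,2),r)
    if r: break
p,d=camera("scene");cv2.imwrite("pics/s6.png",cv2.resize(np.ascontiguousarray(p[130:250,205:315,::-1]),None,fx=5,fy=5,interpolation=cv2.INTER_CUBIC))
```

```text
0.3 False 25.61 tip rel head0 [-0.0357 -0.0633  0.116 ] F [-2.8 -0.9  0. ] gap 0.0068
0.45 False 25.92 tip rel head0 [-0.0329 -0.0633  0.1087] F [-3.7 -0.5  0. ] gap 0.0065
0.6 False 26.23 tip rel head0 [-0.029  -0.0633  0.1018] F [-4.4 -2.2 -1. ] gap 0.0065
0.75 False 26.53 tip rel head0 [-0.0243 -0.0633  0.0956] F [-4.4 -0.8 -2.6] gap 0.0063
0.9 False 26.84 tip rel head0 [-0.0188 -0.0633  0.0899] F [-6.7 -1.5 -2.4] gap 0.0066
1.05 False 27.15 tip rel head0 [-0.0126 -0.0633  0.0852] F [-6.1 -1.2 -3.7] gap 0.0067
1.2 False 27.46 tip rel head0 [-0.0058 -0.0633  0.0814] F [-6.3 -1.4 -3.9] gap 0.0066
1.35 True 27.67 tip rel head0 [-0.0051 -0.063   0.08  ] F [-7.8  1.8  6.9] gap 0.0062
```

Run:
```python
from h import *
st()
a=cv2.imread("pics/s6.png")[:, 50:450]
p,d=camera("top");b=cv2.resize(np.ascontiguousarray(p[110:220,320:400,::-1]),(400,550))
cv2.imwrite("pics/c6.png",np.hstack([a[:550],b]))
W=cloud("scene",camera("scene")[1])-HEAD0;L=np.stack([W@sx,W@sy,W[...,2]],-1)
# gripper body underside estimate
for y0 in(-.09,-.075,-.063,-.05):
    s=(abs(L[...,1]-y0)<.006)&(L[...,0]>-.06)&(L[...,0]<.06)&(L[...,2]>.17)&(L[...,2]<.3);q=L[s]
    if len(q):print(y0,len(q),np.round(q[np.argsort(q[:,2])[:6]],3).tolist(),"xmax",q[:,0].max())
```

```text
27.72 tip rel head0 [-0.0052 -0.0629  0.0799] F [-6.4  1.7  7.5] gap 0.0062
-0.09 76 [[0.027, -0.086, 0.233], [0.018, -0.095, 0.235], [0.027, -0.088, 0.236], [0.025, -0.091, 0.237], [0.026, -0.088, 0.238], [0.03, -0.085, 0.239]] xmax 0.03250377100047651
-0.075 158 [[0.014, -0.081, 0.171], [0.015, -0.078, 0.172], [0.013, -0.081, 0.173], [0.049, -0.071, 0.175], [0.049, -0.076, 0.175], [0.012, -0.078, 0.175]] xmax 0.05986417847412917
-0.063 211 [[0.011, -0.058, 0.171], [0.015, -0.06, 0.172], [0.046, -0.061, 0.172], [0.013, -0.06, 0.173], [0.013, -0.063, 0.173], [0.018, -0.057, 0.174]] xmax 0.05982150947165919
-0.05 242 [[0.014, -0.053, 0.17], [0.018, -0.055, 0.171], [0.014, -0.055, 0.171], [0.041, -0.052, 0.171], [-0.008, -0.047, 0.172], [0.012, -0.055, 0.172]] xmax 0.05982021326388025
```

View pics/c6.png

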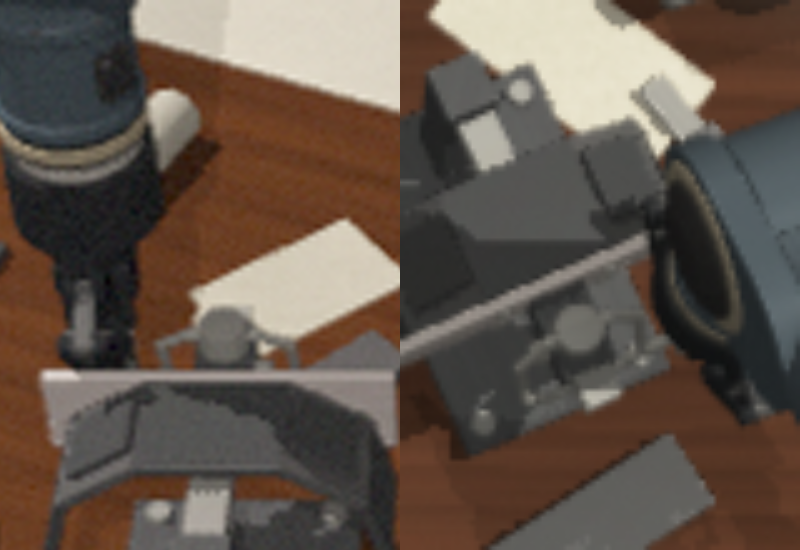

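The stall has a cause. The arc stopped at about 1.3 rad because the gripper's wide knuckles (points at x≈46-49 mm, z≈172 mm) ran into the plate's top edge. I'll take the ring back, let go, and grip the tab again from the -y side with the tool tilted about the jaw axis, so the knuckles stay outside the plate. First I'll check reach and the real tip position in that attitude.

```bash
cat >> h.py <<'E'
def Rt(deg):
    t=np.radians(deg);x=np.sin(t)*sy-np.cos(t)*zz
    return np.column_stack([x,np.cross(sx,x),sx])
def tab(a,y=-.068,r=.053):
    return HEAD0+(HX-r*np.cos(a))*sx+y*sy+(.165-r*np.sin(a))*zz
E
python3 - <<'E'
from h import *
for a in(1.1,.7,.25): move_l(arc(a),feed=.12)
st("back");command_gripper(.03);move_l(arc(.25)+.06*zz,feed=.15)
best=None
for t in(60,55,50,45,40):
    qs=[inverse_kinematics(P,Rt(t)) for P in(tab(.13)-.06*Rt(t)[:,0],tab(.13),tab(.9),tab(1.66))]
    print(t,[None if q is None else np.round(q,2).tolist() for q in qs][-1:],[q is not None for q in qs])
    if best is None and all(q is not None for q in qs): best=t
print(best)
if best:
    Q=Rt(best);P=tab(.13)-.06*Q[:,0];movep(P,Q);st()
    p,d=camera("scene");im=np.ascontiguousarray(p[:,:,::-1])
    s=5;o=np.array([190,110]);c=cv2.resize(im[110:230,190:310],None,fx=s,fy=s,interpolation=cv2.INTER_CUBIC)
    for X,col in((P,(0,0,255)),(P+.025*Q[:,0]+.025*zz,(0,255,0)),(P+.025*Q[:,0],(255,0,0)),(tab(.13),(0,255,255))):
        u=(proj("scene",X)-o)*s+s/2;cv2.circle(c,tuple(int(i) for i in u),5,col,1)
    cv2.imwrite("pics/c7.png",c)
E
```

```text
back 28.74 tip rel head0 [-0.0354 -0.0629  0.1194] F [ 1.4 -1.9 -2.8] gap 0.0063
60 [[0.96, 1.26, -1.1, 1.16, 0.12, 1.73, 0.42]] [True, True, True, True]
55 [[0.96, 1.23, -1.11, 1.19, 0.17, 1.68, 0.41]] [True, True, True, True]
50 [[0.97, 1.19, -1.11, 1.23, 0.22, 1.63, 0.4]] [True, True, True, True]
45 [[0.97, 1.15, -1.12, 1.27, 0.27, 1.58, 0.39]] [True, True, True, True]
40 [[0.97, 1.11, -1.12, 1.32, 0.32, 1.53, 0.37]] [True, True, True, True]
60
30.32 tip rel head0 [-0.0376 -0.1199  0.1601] F [0.3 1.4 0.4] gap 0.0297
```

View pics/c7.png

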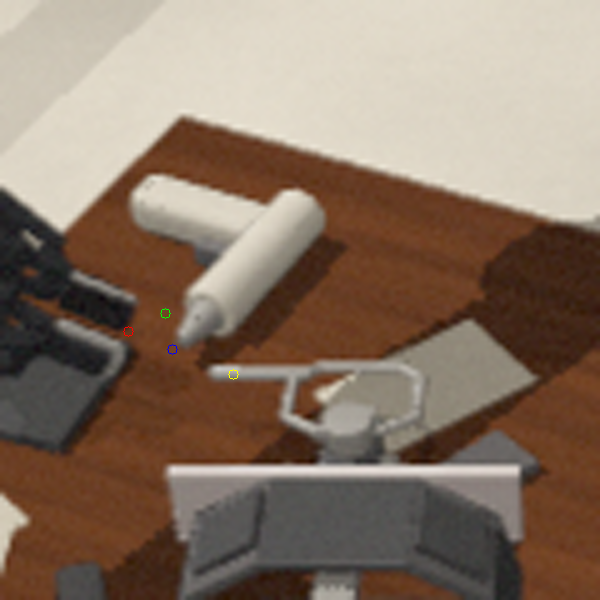

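The red marker (TCP) lies right at the fingertips, about (128,331), so the tips do end at the TCP. The yellow marker sits on the tab at (233,374), and the ring is back up. Gripping from the side and swinging.

Run:
```python
from h import *
Q=Rt(60);y=-.074;f=lambda a:tab(a,y)+.010*Q[:,0]
r=move_l(f(.13),feed=.12,until_force=8);st("at tab",r)
command_gripper(0,40);st("grip")
for a in(.35,.6,.85,1.05,1.2,1.35,1.45,1.52,1.58,1.62,1.65):
    r=move_l(f(a),feed=.06,until_force=25);st(a,r)
    if r: break
```

```text
at tab False 31.06 tip rel head0 [-0.037  -0.0656  0.1293] F [-1.  -0.   0.2] gap 0.0302
grip 31.4 tip rel head0 [-0.0378 -0.0663  0.128 ] F [-3.3 -2.4  0.3] gap 0.0058
0.35 False 31.74 tip rel head0 [-0.0347 -0.0664  0.1156] F [-1.8 -4.4 -1.8] gap 0.0054
0.6 False 32.11 tip rel head0 [-0.0288 -0.0663  0.104 ] F [-3.  -4.3 -3.1] gap 0.0054
0.85 False 32.48 tip rel head0 [-0.0201 -0.0663  0.0937] F [-3.  -4.1 -4.6] gap 0.0056
1.05 False 32.8 tip rel head0 [-0.0123 -0.0662  0.0882] F [-6.  -4.4 -1.6] gap 0.0056
1.2 False 33.08 tip rel head0 [-0.0046 -0.0663  0.0845] F [-3.  -3.6 -3.2] gap 0.0055
1.35 False 33.37 tip rel head0 [ 0.0036 -0.0662  0.0822] F [-3.4 -4.9 -3.5] gap 0.0057
1.45 False 33.62 tip rel head0 [ 0.0079 -0.0662  0.0814] F [-5.3 -4.1 -4.3] gap 0.0057
1.52 False 33.87 tip rel head0 [ 0.0096 -0.0661  0.0811] F [-9.5 -3.9 -3.1] gap 0.0054
1.58 False 34.12 tip rel head0 [ 0.0132 -0.0661  0.0803] F [-7.2 -3.8 -5. ] gap 0.0056
1.62 False 34.37 tip rel head0 [ 0.0154 -0.0662  0.0804] F [-7.3 -3.2 -4.3] gap 0.0052
1.65 False 34.62 tip rel head0 [ 0.0177 -0.0662  0.0804] F [-5.7 -4.2 -5.5] gap 0.0055
```

Run:
```python
from h import *
Q=Rt(60);f=lambda a:tab(a,-.074)+.010*Q[:,0]
for a in(1.69,1.73,1.76):
    r=move_l(f(a),feed=.03,until_force=15);st(a,r)
    if r: break
p,d=camera("scene")
W=cloud("scene",d)-HEAD0;L=np.stack([W@sx,W@sy,W[...,2]],-1)
cv2.imwrite("pics/c8.png",cv2.resize(np.ascontiguousarray(p[150:260,190:320,::-1]),None,fx=6,fy=5,interpolation=cv2.INTER_CUBIC))
```

```text
1.69 False 34.87 tip rel head0 [ 0.0219 -0.066   0.0822] F [-0.6 -4.4 -3. ] gap 0.0057
1.73 False 35.12 tip rel head0 [ 0.0226 -0.066   0.0824] F [-5.8 -5.  -2.6] gap 0.0056
1.76 False 35.37 tip rel head0 [ 0.0227 -0.066   0.0824] F [-9.9 -5.2 -1.3] gap 0.0054
```

The force dropped as x jumped from 17.7 to 21.9 mm, so it has snapped past. It is now touching the plate lightly. I'll ease back, open a little and withdraw along the tool axis.

Run:
```python
from h import *
Q=Rt(60);f=lambda a:tab(a,-.074)+.010*Q[:,0]
move_l(f(1.69),feed=.03);st("ease")
command_gripper(.013,20);st("open")
move_l(f(1.69)-.003*sx-.10*Q[:,0],feed=.08);st("out")
movep(f(1.69)-.12*sx-.18*Q[:,0]+.1*zz,Q);st("away")
p,d=camera("scene");t,dt=camera("top")
for n,dd in(("scene",d),("top",dt)):
    W=cloud(n,dd)-HEAD0;L=np.stack([W@sx,W@sy,W[...,2]],-1)
    s=(abs(L[...,1])<.012)&(L[...,0]>0)&(L[...,0]<.03)&(L[...,2]>.167)&(L[...,2]<.21);print(n,"head",np.median(L[s],0))
    s=(L[...,1]<-.05)&(L[...,1]>-.085)&(L[...,0]<.035)&(L[...,0]>-.06)&(L[...,2]>.09)&(L[...,2]<.2);print(" tab",s.sum(),np.median(L[s],0) if s.any() else "")
a=cv2.resize(np.ascontiguousarray(p[150:260,200:310,::-1]),(400,400),interpolation=cv2.INTER_CUBIC)
b=cv2.resize(np.ascontiguousarray(t[125:215,315:405,::-1]),(400,400),interpolation=cv2.INTER_CUBIC)
cv2.imwrite("pics/c9.png",np.hstack([a,b]))
```

```text
ease 35.69 tip rel head0 [ 0.022  -0.0659  0.0825] F [-1.6 -5.6 -1.9] gap 0.0055
open 35.93 tip rel head0 [ 0.0194 -0.0659  0.0827] F [-8.2 -4.5 -0.3] gap 0.0129
out 37.33 tip rel head0 [ 0.0187 -0.1514  0.1323] F [-0.4  0.2 -0.4] gap 0.0129Traceback (most recent call last):
  File "<stdin>", line 6, in <module>
rig.Unreachable: the arm cannot take that pose within its joint ranges
```

Run:
```python
from h import *
P=np.array(sense()["position"])
move_l(P-.09*sx-.03*sy+.03*zz,feed=.15);st("away")
p,d=camera("scene");t,dt=camera("top")
for n,dd in(("scene",d),("top",dt)):
    W=cloud(n,dd)-HEAD0;L=np.stack([W@sx,W@sy,W[...,2]],-1)
    s=(abs(L[...,1])<.012)&(L[...,0]>0)&(L[...,0]<.03)&(L[...,2]>.167)&(L[...,2]<.21);print(n,"head",np.median(L[s],0))
    s=(L[...,1]<-.05)&(L[...,1]>-.082)&(L[...,0]<.035)&(L[...,0]>-.06)&(L[...,2]>.09)&(L[...,2]<.2);print(" tab",s.sum(),np.median(L[s],0) if s.any() else "")
a=cv2.resize(np.ascontiguousarray(p[150:260,200:310,::-1]),(400,400),interpolation=cv2.INTER_CUBIC)
b=cv2.resize(np.ascontiguousarray(t[125:215,315:405,::-1]),(400,400),interpolation=cv2.INTER_CUBIC)
cv2.imwrite("pics/c9.png",np.hstack([a,b]))
```

```text
Traceback (most recent call last):
rig.Unreachable: the arm cannot follow that straight line within its joint ranges
```

Run:
```python
from h import *
Q=Rt(60)
for P in(tab(.13)-.085*Q[:,0],tab(.13)-.06*Q[:,0]-.02*sy+.03*zz):
    try: movep(P,Q);break
    except Unreachable as e: print(e)
st("away")
p,d=camera("scene");t,dt=camera("top")
for n,dd in(("scene",d),("top",dt)):
    W=cloud(n,dd)-HEAD0;L=np.stack([W@sx,W@sy,W[...,2]],-1)
    s=(abs(L[...,1])<.012)&(L[...,0]>0)&(L[...,0]<.03)&(L[...,2]>.167)&(L[...,2]<.21);print(n,"head",np.median(L[s],0))
    s=(L[...,1]<-.05)&(L[...,1]>-.082)&(L[...,0]<.035)&(L[...,0]>-.06)&(L[...,2]>.09)&(L[...,2]<.2);print(" tab",s.sum(),np.median(L[s],0) if s.any() else "")
a=cv2.resize(np.ascontiguousarray(p[150:260,200:310,::-1]),(400,400),interpolation=cv2.INTER_CUBIC)
b=cv2.resize(np.ascontiguousarray(t[125:215,315:405,::-1]),(400,400),interpolation=cv2.INTER_CUBIC)
cv2.imwrite("pics/c9.png",np.hstack([a,b]))
```

```text
away 37.73 tip rel head0 [-0.0383 -0.1423  0.1766] F [-0.1  0.2 -0.1] gap 0.0129
scene head [ 0.01834894 -0.00082846  0.17201064]
 tab 0 
top head [0.01498625 0.00054647 0.17402108]
 tab 31 [ 0.02001871 -0.06517151  0.11586258]
```

View pics/c9.png

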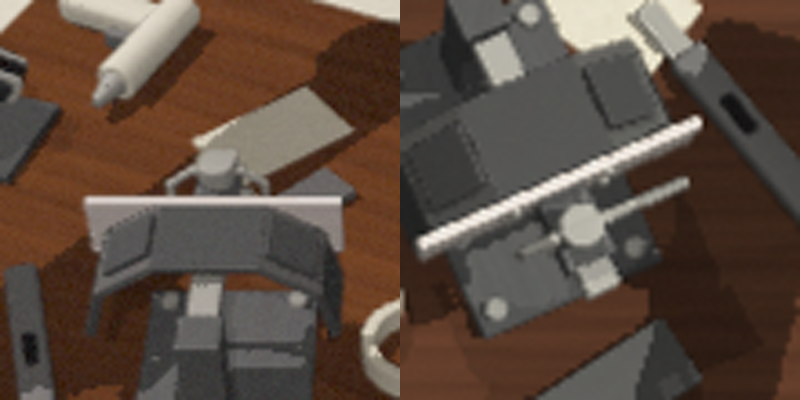

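The ring hangs down with the tab beside the pin, at about (650,200) in the right half. The tab is at x=+20.0 mm and z=112-116 mm, which makes the ring angle about 1.66 rad, so it is latched. The head is at 174 mm and the robot is clear of everything.

```bash
python3 -c "
from rig import *
finish_job()"
```

```text
the job is handed in; nothing more can be done
```

The shoulder piece is pinned and the wire ring is latched behind the pin. I handed the job in after about 38 s of robot time.

- **Push:** I moved the hub about 15 mm along the bar until it stopped dead. The pin then dropped, with its head going from 219 to 204 mm.
- **Pin:** I pressed it home. Its head now reads 174 mm in the top camera and 172 mm in the scene camera; home is 174 mm.
- **Ring:** I gripped the thumb tab from the side and swung it down until it snapped. After I let go, the top camera put the tab at about 1.66 rad, where latched is 1.65. The scene camera could not see the tab.
- **Final state:** The gripper was clear of everything, with wrist force near 0. The knife, tape and other bystanders visible in the last close-up looked untouched; I did not view the whole table again.

Some things did not go to plan:
- **Tip length:** The fingertips really end at the TCP, not 25 mm ahead as stated. Because of this, my first two push strokes passed just above the plate without touching it.
- **First ring swing:** With the gripper vertical, its knuckles caught the plate's top edge at about 1.3 rad. The 30 N force stop ended the move, and the steady force was about 10 N. I took the ring back up and gripped it again with the tool tilted 60°.
- **Plate contact:** At the end of the second swing, and again when opening, the fingers pressed lightly on the plate, with under 12 N on the wrist.

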